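# Step a measuring stick across a plywood panel

### The job

Walk the red-and-blue-ended measuring stick across the plywood panel, end over end: first swing its blue end round onto the blue dot while the red end stays where it is as the pivot, then swing its red end round onto the red dot while the blue end stays on the blue dot. Slide it flat on the panel without lifting it, leave the yellow-ended spare stick alone, and let go at the end.

Things in the scene. Friction and masses are not known exactly. Their poses are not given: they have to be found in the camera images.
- stick: Measuring stick: straight brown wooden bar, 210 long, 28 wide, 32 high (mm), 0.16 kg, loose and flat on the fixed plywood panel (its top is 12 mm above the bench). The last 30 mm are red at one end, blue at the other. Origin on its underside below the middle of the red end (15 mm from the extremity), which starts on a white dot; x points to the blue end, z up. Grip either end across its width.
- blue_tip (a point): The point on the stick's underside below the middle of its blue end: 180 mm along x from the stick's origin and 15 mm in from the extremity. Axes as the stick's.
- blue_dot (a point): Centre of the flat blue dot, 40 mm across, on the panel's top; 180 mm from the red end's start, to the left of the blue end's start as seen from the robot (the stick must turn about 60 degrees, counter-clockwise from above). First landing place, for the blue end. Its axes mean nothing.
- red_dot (a point): Centre of the flat red dot, 40 mm across, on the panel's top; 180 mm from the blue dot, to the left of the white start dot. Second landing place, for the red end (the stick turns about 60 degrees back, clockwise from above, about its blue end). Its axes mean nothing.
- spare_stick: A bystander: a second stick of the same size and wood with both ends yellow, lying on the panel to the left or to the right of the work. Origin at the middle of its underside, x along its length. Not to be moved.
There are look-alikes about, which are no part of the job. Leave any pink or purple look-alike of the stick alone.

How it is judged:
On the way:
1. the blue end lies on the blue dot while the red end is still where it started (horizontal distance between blue_tip and blue_dot below 0.02 m and distance of stick from where it was at the start of the episode below 0.025 m), for 0.2 s.
At the end, for the whole second after the job is handed in: The stick lies flat and still on the panel, the middle of its blue end within 20 mm of the centre of the blue dot and the middle of its red end within 20 mm of the centre of the red dot (horizontal distance between blue_tip and blue_dot below 0.02 m and horizontal distance between stick and red_dot below 0.02 m and angle between stick's own z axis and vertical below 0.1 rad and height (world z) of stick below 0.02 m and linear speed of stick below 0.02 m/s); the robot touches nothing.
It fails at once if the stick slid or carried with no pivot: the red end more than 30 mm from its start while the blue end is more than 30 mm from the blue dot (distance of stick from where it was at the start of the episode above 0.03 m and horizontal distance between blue_tip and blue_dot above 0.03 m).
It fails at once if an end of the stick lifted more than about 25 mm off the panel (height (world z) of any of stick, blue_tip above 0.037 m).
It fails at once if the yellow-ended spare stick moved more than 20 mm (distance of spare_stick from where it was at the start of the episode above 0.02 m).
It also fails if it takes over 51 s, if anything falls off the work surface, if the arm or the gripper's body presses on something with over 40 N, if the wrist force passes 120 N, or if a joint passes its speed limit or range.

### The arm

A 6-joint arm with a two-finger parallel gripper is mounted at the origin on the work surface. World frame = base frame: x ahead of the robot, y to its left, z up, the work surface at z = 0. Lengths are in m, angles in rad, forces in N, time in s.
With the tool pointing down it reaches from about 0.35 to 0.975 m from the base axis. Payload 4.9 kg.
Tool frame: the origin (TCP) lies at the very end of the fingers, on their centre line; the grasp point (between the pads) lies 19 mm behind it (grasp_offset is the distance from the TCP to the grasp point, in m); x points along the fingers, y is the direction in which the jaws open and shut, and the axes are right-handed (so a half turn about x gives the same grasp; the last joint's range is limited). The gripper opens to 85 mm and grips with 20 to 120 N. Pads are 22 mm wide; open, the fingers measure 114 mm over their backs; the gripper's body (76 mm by 85 mm) begins 54 mm behind the grasp point. The pads swing forward as they close: fully open they stand 13 mm farther back than shut.
Start: joints at [1.212, 0.053, 1.613, -0, 1.476, -0.119], TCP at [0.148, 0.607, 0.231] pointing down, gripper open.
Joint ranges: [-3.01, 3.01], [-1.01, 2.22], [0.06, 2.58], [-1.02, 4.17], [0.09, 2.62], [-3.14, 3.14]. Speed limits (rad/s): [2.57, 2.57, 3.14, 3.14, 3.14, 3.14].

### API

Orientations are given as a rotation vector (axis times angle).
In Python, from station import get_obs, get_image, camera_model, finish_job, grasp_offset gives the robot as it stands.
- The arm moves only by the shell command python3 -m crank 'ROWS' [OPENING] [FORCE]. ROWS is JSON, a list that holds one entry, the list of rows, each a list of 4 numbers: the shift along the world's x, y, z in m, then the turn about the world's z in degrees. In form: [[[dx, dy, dz, turn], ...]]. A call has 1 to 5 rows; each row is the pose to reach, as a shift and turn from the pose commanded when the call began; what a row does not reach only later rows make up. A row lasts 1/12 s, in which the tool goes at most 41.7 mm and 7.16 degrees, less where a joint would pass 70% of its speed; a pose out of reach is approached as far as the arm can. A call with a gripper value outside its range is refused whole. OPENING is the opening, from 0 (shut) to 1 (fully open), set as the call begins (- or left out, the last holds). The fingers move at their own pace and stop on an object; FORCE is the grip in N (left out, the last holds). Time passes only in rows, so rows that repeat a pose let the fingers close. It gives the time, the measured TCP pose, the force and the opening at its end, in the units of the state.
- get_obs(): the state, without advancing time (a new reading comes with each control period).
- get_image(name): name is "side" or "top"; returns (picture, depth): 480x640x3 uint8, red, green, blue; 480x640 float32, m along the optical axis (not along the pixel's ray), 0 where there is no reading.
- camera_model(name): a dict with "fx", "fy", "cx", "cy" (pixels), "xyz" and "attitude" of the camera in the world. Camera axes: x right, y down, z forward; pixel columns grow to the right and rows downward; lengths in m; the calibration is good to about 2 mm. A picture is of the moment at which its call begins. camera_model takes no time and is no camera call.
- finish_job(): hands the job in, once; it reports no verdict.
The state is a dict: "t": time; "q": joint angles; "dq": joint speeds; "effort": joint torques, N m; "tool_pos": TCP position; "tool_rot": TCP orientation; "contact_force": force on the tool from outside, world axes, zero at the start; "wrist_torque": the same for the moment, N m; "opening": finger opening in m.
Only numpy, scipy, OpenCV 4.12 (cv2) and the standard library are available. Lean on these libraries where they do the work, as an engineer would, in place of code of your own. Each camera call takes 0.05 s, during which the arm holds its last target.

## Working session

There is one attempt and no reset: what is moved stays moved. The work goes in short steps, Python scripts to look and compute and a shell command to move; the robot and the scene stay as the last step left them, time stands still between calls to the robot, and variables do not carry over. Pictures are saved under pics/ and viewed, and the job is handed in when it is done.

```bash
ls; mkdir -p pics
python3 - <<'E'
from station import *
import cv2
o=get_obs();print({k:o[k] for k in('t','tool_pos','tool_rot','opening','contact_force')});print(grasp_offset)
for n in("top","side"):
    p,d=get_image(n);cv2.imwrite(f"pics/{n}0.png",p[:,:,::-1]);print(camera_model(n))
    import numpy as np;np.save(f"/tmp/{n}0.npy",d)
E
```

```text
pics
{'t': 0.0, 'tool_pos': array([0.14822023, 0.6065238 , 0.23005854]), 'tool_rot': array([ 0.18667549,  1.56307413, -0.18983864]), 'opening': 0.08549109676887374, 'contact_force': array([-0.33534295, -0.90065509,  0.19676748])}
0.0187
{'fx': 568.4842985810154, 'fy': 568.4842985810154, 'cx': 322.6700111717383, 'cy': 242.15709703634033, 'xyz': array([0.32658183, 0.02674326, 1.1271636 ]), 'attitude': array([-2.17859591,  2.19560046, -0.07560892])}
{'fx': 576.4017003810045, 'fy': 576.4017003810045, 'cx': 327.04197345906636, 'cy': 235.01324761731914, 'xyz': array([-0.24078197, -0.71422445,  0.73222961]), 'attitude': array([-2.06881874,  0.82020184, -0.41155769])}
```

View pics/top0.png

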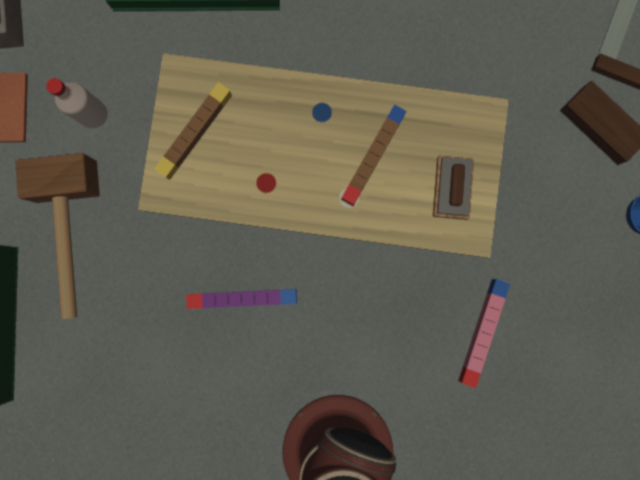

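View pics/side0.png

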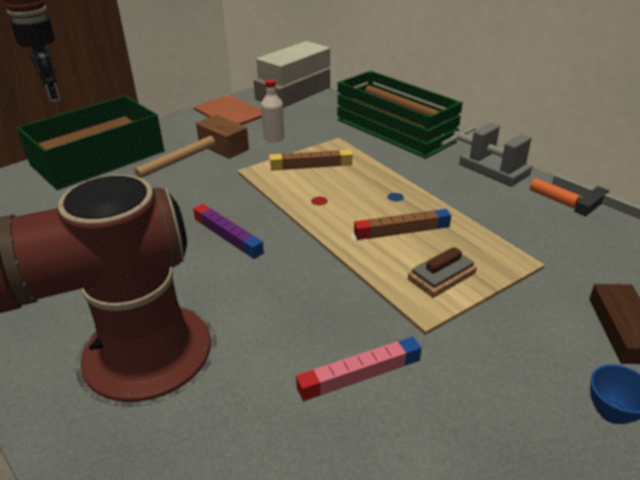

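Candidates, in the top view:
- Brown stick with red and blue ends, at (374,155) on the panel. This one fits the description, with a white dot under its red end.
- Yellow-ended spare, at (193,130).
- Purple stick, at (241,299), off the panel.
- Pink stick, at (486,333), off the panel.
- A block with a dark handle, at (454,187), is an obstacle to the right.

Next I'll check the chosen stick in a close crop and measure.

```bash
cat > h.py <<'E'
import numpy as np,cv2
from scipy.spatial.transform import Rotation as R
from station import *
def px2w(n,u,v,z):
    c=camera_model(n);M=R.from_rotvec(c['attitude']).as_matrix()
    r=M@np.array([(u-c['cx'])/c['fx'],(v-c['cy'])/c['fy'],1]);return c['xyz']+r*(z-c['xyz'][2])/r[2]
def w2px(n,p):
    c=camera_model(n);M=R.from_rotvec(c['attitude']).as_matrix()
    q=M.T@(np.array(p)-c['xyz']);return q[0]/q[2]*c['fx']+c['cx'],q[1]/q[2]*c['fy']+c['cy']
def crop(p,u0,v0,u1,v1,k,f):
    cv2.imwrite(f,cv2.resize(p[v0:v1,u0:u1,::-1],None,fx=k,fy=k,interpolation=cv2.INTER_CUBIC))
def blobs(p,box,names=('red','blue')):
    u0,v0,u1,v1=box;h=cv2.cvtColor(p[v0:v1,u0:u1],cv2.COLOR_RGB2HSV).astype(int);H,S,V=h[...,0],h[...,1],h[...,2]
    for nm in names:
        m=((H<6)|(H>172))&(S>150)&(V>60) if nm=='red' else (H>100)&(H<125)&(S>110)&(V>40)
        n,l,st,ce=cv2.connectedComponentsWithStats(m.astype(np.uint8))
        for i in range(1,n):
            if st[i,4]>30: print(nm,st[i,4],np.round(ce[i]+[u0,v0],1))
E
python3 - <<'E'
from h import *
p=cv2.imread('pics/top0.png')[:,:,::-1]
crop(p,240,80,420,215,4,'pics/crop0.png')
blobs(p,(140,60,500,250))
for n,u,v in(("redend",0,0),):pass
E
```

```text
red 263 [265.7 182.5]
red 215 [351.1 194.2]
blue 233 [321.5 111.9]
blue 174 [396.5 113.9]
```

View pics/crop0.png

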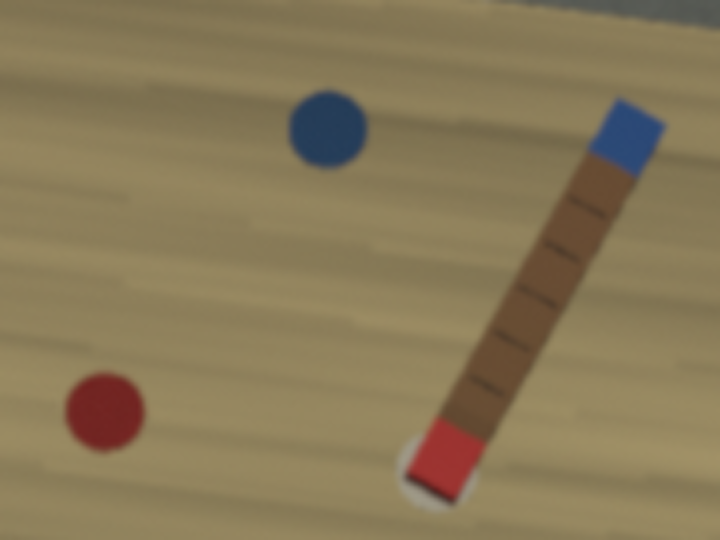

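The crop confirms the choice: a brown stick, its red end on the white dot at about (351,195), its blue end at about (397,114). The blue dot is at (321.5,112) and the red dot at (265.7,182.5).

Run:
```python
from h import *
r=px2w('top',351.2,194.7,.044);b=px2w('top',396.7,114.3,.044);B=px2w('top',321.5,112,.012);D=px2w('top',265.7,182.5,.012)
w=px2w('top',240+437/4,80+468/4,.012)
Y1=px2w('top',220,92,.044);Y2=px2w('top',165,168,.044);K=px2w('top',454,187,.03)
for n,x in zip('r b B D white Y1 Y2 K'.split(),(r,b,B,D,w,Y1,Y2,K)):print(n,np.round(x,4))
L=lambda a,c:(np.linalg.norm((c-a)[:2]),np.degrees(np.arctan2((c-a)[1],(c-a)[0])))
print('stick',L(r,b),'r-B',L(r,B),'D-B',L(D,B), 'w-B',L(w,B))
o=get_obs();print(R.from_rotvec(o['tool_rot']).as_matrix().round(3))
```

```text
r [ 0.4915 -0.03    0.044 ]
b [ 0.6481 -0.12    0.044 ]
B [0.6634 0.0258 0.012 ]
D [0.5221 0.1374 0.012 ]
white [ 0.4919 -0.0278  0.012 ]
Y1 [0.6948 0.2229 0.044 ]
Y2 [0.5462 0.3281 0.044 ]
K [ 0.5072 -0.2311  0.03  ]
stick (np.float64(0.1805704530299097), np.float64(-29.90407470637973)) r-B (np.float64(0.1806735463445643), np.float64(17.98303091007931)) D-B (np.float64(0.18006008189901326), np.float64(-38.29524563038783)) w-B (np.float64(0.17969258157667187), np.float64(17.338188135458555))
[[-0.001  0.238  0.971]
 [-0.002  0.971 -0.238]
 [-1.    -0.002 -0.   ]]
```

```bash
python3 -m crank '[[[0.023,-0.033,0,-1],[0.046,-0.066,0,-2],[0.069,-0.099,0,-3],[0.092,-0.132,0,-4],[0.115,-0.165,0,-5]]]' 1 40
python3 -m crank '[[[0.023,-0.033,0,-1],[0.046,-0.066,0,-2],[0.069,-0.099,0,-3],[0.092,-0.132,0,-4],[0.115,-0.165,0,-5]]]'
```

```text
t: 0.52
tool_pos: [0.2638, 0.4403, 0.2307]
tool_rot: [0.256, 1.556, -0.257]
contact_force: [1.5, 0.4, 0.9]
opening: 0.0856
t: 0.93
tool_pos: [0.3788, 0.2753, 0.231]
tool_rot: [0.325, 1.546, -0.325]
contact_force: [-0.0, 0.9, -0.8]
opening: 0.0851
```

```bash
python3 -m crank '[[[0.023,-0.033,0,-1],[0.046,-0.066,0,-2],[0.069,-0.099,0,-3],[0.092,-0.132,0,-4],[0.115,-0.165,0,-5]]]'
python3 -m crank '[[[0.023,-0.033,0,-1],[0.046,-0.066,0,-1],[0.069,-0.099,0,-1],[0.092,-0.132,0,-1],[0.115,-0.165,0,-1]]]'
python3 -m crank '[[[0.020,-0.033,-0.01,0],[0.039,-0.065,-0.02,0],[0.039,-0.065,-0.06,0],[0.039,-0.065,-0.1,0],[0.039,-0.065,-0.13,0]]]'
cat > s.py <<'E'
from h import *
o=get_obs();M=R.from_rotvec(o['tool_rot']).as_matrix()
print('t',o['t'],o['tool_pos'].round(4),'jaw',np.degrees(np.arctan2(M[1,1],M[0,1])).round(2),'tilt',M[:,0].round(3),'open',round(o['opening'],4),o['contact_force'].round(1),'q6',o['q'].round(2))
E
python3 s.py
```

```text
t: 1.35
tool_pos: [0.4939, 0.1102, 0.2309]
tool_rot: [0.394, 1.535, -0.394]
contact_force: [-0.2, 1.3, -0.5]
opening: 0.0854
t: 1.77
tool_pos: [0.6089, -0.0548, 0.2306]
tool_rot: [0.407, 1.533, -0.407]
contact_force: [0.9, 0.2, 1.0]
opening: 0.0856
t: 2.18
tool_pos: [0.6461, -0.1184, 0.0974]
tool_rot: [0.408, 1.536, -0.408]
contact_force: [-0.3, 0.7, 0.4]
opening: 0.0857
t 2.1833 [ 0.6461 -0.1184  0.0974] jaw 60.18 tilt [-0.004  0.001 -1.   ] open 0.0857 [-0.3  0.7  0.4] q6 [-0.29  0.24  1.64  0.    1.27 -1.34]
```

```bash
python3 -m crank '[[[0,0,-0.03,0],[0,0,-0.06,0],[0,0,-0.075,0],[0,0,-0.083,0],[0,0,-0.083,0]]]'
python3 s.py
python3 - <<'E'
from h import *
p,d=get_image('side');crop(p,330,150,490,270,5,'pics/side1.png')
E
```

```text
t: 2.6
tool_pos: [0.646, -0.1175, 0.0161]
tool_rot: [0.407, 1.536, -0.407]
contact_force: [-0.9, -0.4, -0.4]
opening: 0.0857
t 2.6 [ 0.646  -0.1175  0.0161] jaw 60.26 tilt [-0.004  0.001 -1.   ] open 0.0857 [-0.9 -0.4 -0.4] q6 [-0.29  0.34  1.67 -0.    1.14 -1.34]
```

View pics/side1.png

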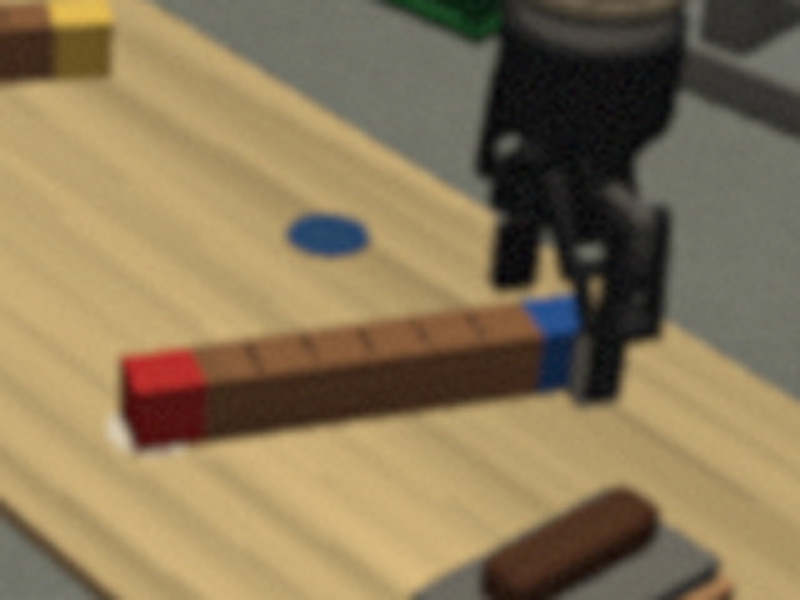

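The fingers straddle the blue end, seen at crop pixel (560,340), with clearance above the panel. Closing.

```bash
python3 -m crank '[[[0,0,0.002,0],[0,0,0.002,0],[0,0,0.002,0],[0,0,0.002,0],[0,0,0.002,0]]]' 0.2 40
python3 -m crank '[[[0,0,0,0],[0,0,0,0],[0,0,0,0],[0,0,0,0],[0,0,0,0]]]' 0.2 40
python3 s.py
python3 - <<'E'
from h import *
p,d=get_image('top');crop(p,240,80,420,215,4,'pics/top2.png');blobs(p,(240,60,420,250))
E
```

```text
t: 3.07
tool_pos: [0.6482, -0.1181, 0.0217]
tool_rot: [0.407, 1.53, -0.407]
contact_force: [-1.2, -0.1, 0.7]
opening: 0.0271
t: 3.48
tool_pos: [0.6483, -0.1182, 0.0216]
tool_rot: [0.407, 1.53, -0.407]
contact_force: [0.4, 0.3, 6.2]
opening: 0.0274
t 3.4833 [ 0.6483 -0.1182  0.0216] jaw 60.26 tilt [ 0.002 -0.001 -1.   ] open 0.0274 [0.4 0.3 6.2] q6 [-0.29  0.33  1.67 -0.    1.14 -1.34]
red 261 [265.7 182.5]
blue 233 [321.5 111.9]
```

View pics/top2.png

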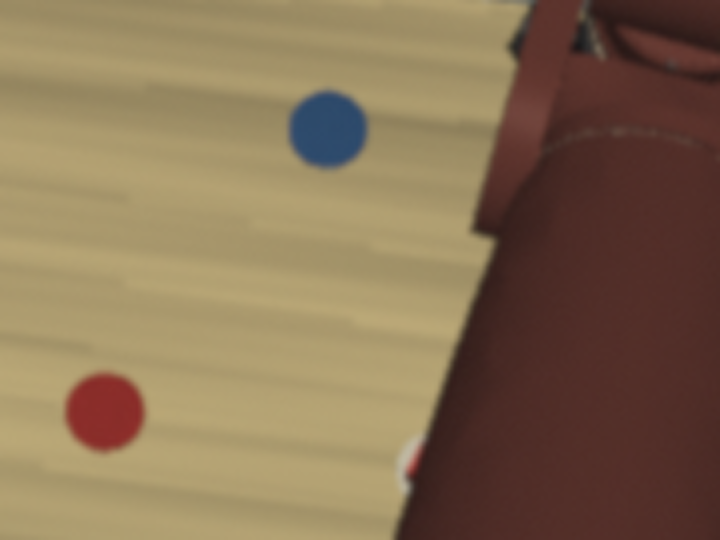

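```bash
cat > arc.py <<'E'
import sys,numpy as np
from scipy.spatial.transform import Rotation as R
px,py,cx,cy,step,n=map(float,sys.argv[1:])
v=np.array([px-cx,py-cy]);n=int(n)
rot=lambda a:R.from_euler('z',a,degrees=True).as_matrix()[:2,:2]@v
for k in range(0,n,4):
    print([list((rot(step*(k+j))-rot(step*k)).round(4))+[step*j] for j in range(1,min(4,n-k)+1)])
E
python3 arc.py .6483 -.1186 .4915 -.03 4 12
```

```text
[[np.float64(0.0058), np.float64(0.0112), 4.0], [np.float64(0.0108), np.float64(0.0227), 8.0], [np.float64(0.015), np.float64(0.0345), 12.0], [np.float64(0.0183), np.float64(0.0467), 16.0]]
[[np.float64(0.0025), np.float64(0.0123), 4.0], [np.float64(0.0041), np.float64(0.0248), 8.0], [np.float64(0.0049), np.float64(0.0373), 12.0], [np.float64(0.0048), np.float64(0.0499), 16.0]]
[[np.float64(-0.001), np.float64(0.0125), 4.0], [np.float64(-0.0029), np.float64(0.025), 8.0], [np.float64(-0.0056), np.float64(0.0372), 12.0], [np.float64(-0.0092), np.float64(0.0493), 16.0]]
```

```bash
python3 -m crank '[[[0.0058,0.0112,0,4],[0.0108,0.0227,0,8],[0.015,0.0345,0,12],[0.0183,0.0467,0,16],[0.0183,0.0467,0,16]]]'
python3 s.py
python3 - <<'E'
from h import *
p,d=get_image('side');crop(p,330,150,490,270,5,'pics/side3.png')
E
```

```text
t: 3.95
tool_pos: [0.6671, -0.0704, 0.0216]
tool_rot: [0.185, 1.56, -0.186]
contact_force: [0.5, 0.2, 5.7]
opening: 0.0269
t 3.95 [ 0.6671 -0.0704  0.0216] jaw 76.44 tilt [ 0.002 -0.001 -1.   ] open 0.0269 [0.5 0.2 5.7] q6 [-0.22  0.36  1.64 -0.    1.15 -1.55]
```

View pics/side3.png

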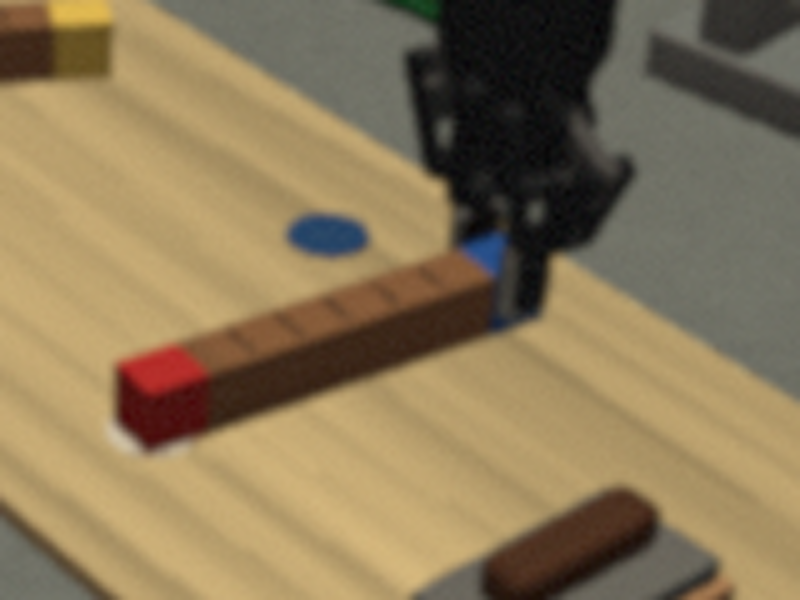

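The red end, at crop pixel (160,400), is still on the white dot, and the stick is flat and turning. Continuing.

```bash
python3 -m crank '[[[0.0025,0.0123,0,4],[0.0041,0.0248,0,8],[0.0049,0.0373,0,12],[0.0048,0.0499,0,16],[0.0048,0.0499,0,16]]]'
python3 -m crank '[[[-0.001,0.0125,0,4],[-0.0029,0.025,0,8],[-0.0056,0.0372,0,12],[-0.0092,0.0493,0,16],[-0.0092,0.0493,0,16]]]'
python3 s.py
python3 - <<'E'
from h import *
p,d=get_image('side');crop(p,330,150,490,270,5,'pics/side4.png')
p,d=get_image('top');crop(p,240,80,420,215,4,'pics/top4.png');blobs(p,(240,60,420,250))
E
```

```text
t: 4.42
tool_pos: [0.6716, -0.0204, 0.0216]
tool_rot: [-0.033, 1.568, 0.033]
contact_force: [-0.9, 0.1, 5.3]
opening: 0.0275
t: 4.83
tool_pos: [0.6621, 0.029, 0.0216]
tool_rot: [-0.252, 1.554, 0.251]
contact_force: [0.2, 0.1, 6.4]
opening: 0.0274
t 4.8333 [0.6621 0.029  0.0216] jaw 108.39 tilt [ 0.002 -0.    -1.   ] open 0.0274 [0.2 0.1 6.4] q6 [-0.07  0.34  1.66  0.    1.14 -1.96]
red 186 [263.4 182.1]
red 140 [351.8 194.4]
```

View pics/side4.png

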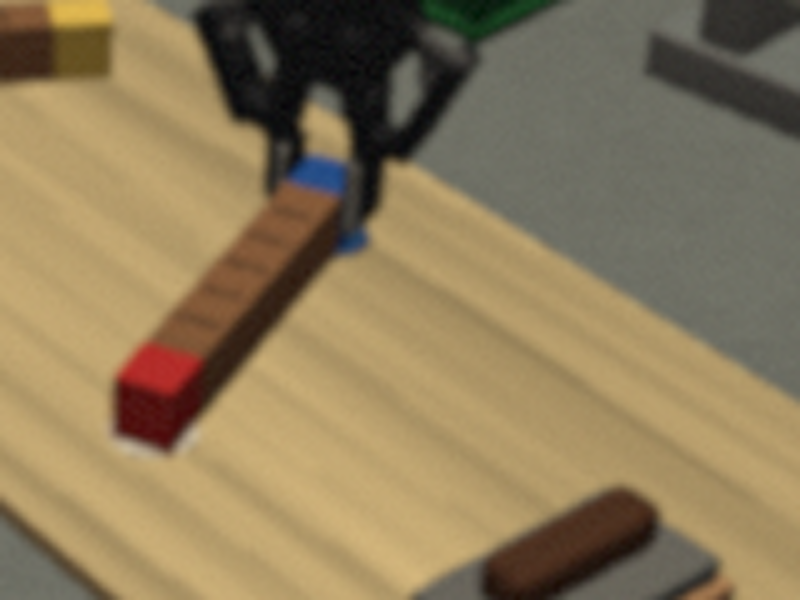

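View pics/top4.png

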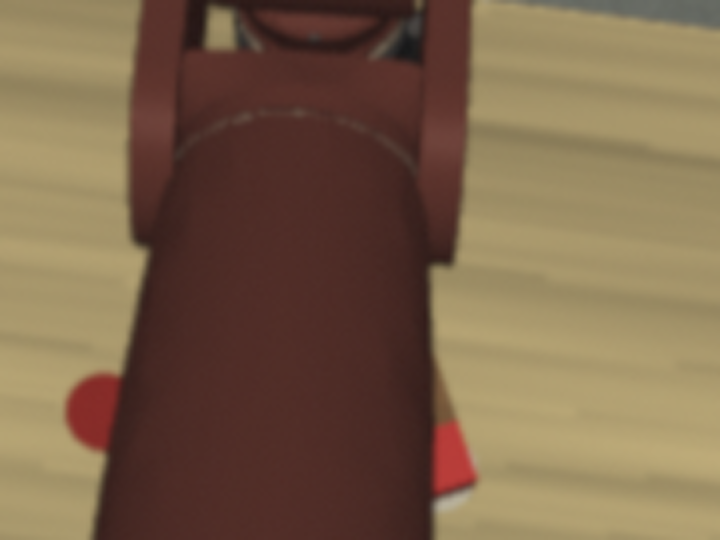

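Side view: the blue end is on the blue dot (an edge shows at (350,240)) and the red end is on the white dot. Releasing, rising and moving clear so I can look from above.

```bash
python3 -m crank '[[[0,0,0,0],[0,0,0,0],[0,0,0,0],[0,0,0,0],[0,0,0,0]]]' 1
python3 -m crank '[[[0,0,0.02,0],[0,0,0.05,0],[0,0,0.08,0],[0,0,0.115,0],[0,-0.035,0.13,0]]]'
python3 -m crank '[[[0,-0.035,0,0],[0,-0.07,0,0],[0,-0.105,0,0],[0,-0.14,0,0],[0,-0.175,0,0]]]'
python3 s.py
python3 - <<'E'
from h import *
p,d=get_image('top');crop(p,240,80,420,215,4,'pics/top5.png');blobs(p,(240,60,420,250))
E
```

```text
t: 5.35
tool_pos: [0.6608, 0.0279, 0.0196]
tool_rot: [-0.249, 1.557, 0.25]
contact_force: [0.2, -0.5, -0.1]
opening: 0.0845
t: 5.77
tool_pos: [0.6635, -0.003, 0.1558]
tool_rot: [-0.253, 1.549, 0.255]
contact_force: [0.5, -0.5, 1.3]
opening: 0.0852
t: 6.18
tool_pos: [0.6609, -0.1836, 0.1501]
tool_rot: [-0.25, 1.556, 0.25]
contact_force: [0.8, 0.7, -0.5]
opening: 0.0854
t 6.1833 [ 0.6609 -0.1836  0.1501] jaw 108.25 tilt [-0.  0. -1.] open 0.0854 [ 0.8  0.7 -0.5] q6 [-0.38  0.25  1.53  0.    1.36 -2.27]
red 262 [265.7 182.5]
red 221 [349.2 194.5]
blue 206 [319.9 107.4]
```

View pics/top5.png

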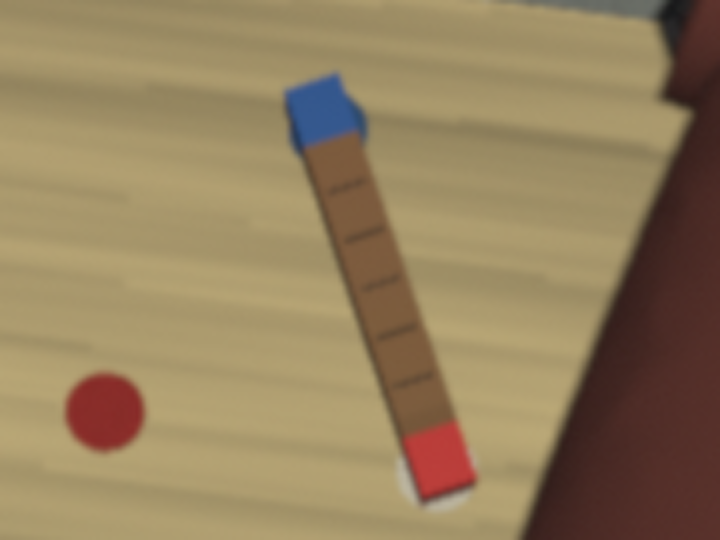

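The stick lies with its blue end at about (320,108) on the blue dot and its red end at about (350,195) on the white dot.

Run:
```python
from h import *
r=px2w('top',349.8,194.9,.044);b=px2w('top',320.2,108,.044);B=px2w('top',321.5,112,.012);D=px2w('top',265.7,182.5,.012)
a=lambda p,q:np.degrees(np.arctan2(q[1]-p[1],q[0]-p[0]))
print(r.round(4),b.round(4),'err',(b-B)[:2].round(4),(r[:2]-[.4915,-.03]).round(4),a(r,b),a(D,b),a(D,B),np.linalg.norm(b[:2]-r[:2]))
```

```text
[ 0.4912 -0.0273  0.044 ] [0.6616 0.0283 0.044 ] err [-0.0017  0.0025] [-0.0003  0.0027] 18.056897765964894 -38.011677168465596 -38.29524563038783 0.1793051243654939
```

```bash
python3 -m crank '[[[-0.028,0.026,0,0],[-0.056,0.052,0,0],[-0.084,0.078,0,0],[-0.112,0.104,0,0],[-0.14,0.13,0,0]]]'
python3 -m crank '[[[-0.03,0.026,0,0],[-0.03,0.026,-0.03,0],[-0.03,0.026,-0.06,0],[-0.03,0.026,-0.06,0],[-0.03,0.026,-0.06,0]]]'
python3 s.py
```

```text
t: 6.65
tool_pos: [0.5197, -0.051, 0.1497]
tool_rot: [-0.249, 1.557, 0.25]
contact_force: [0.2, 0.9, 1.0]
opening: 0.0855
t: 7.07
tool_pos: [0.4897, -0.0255, 0.0888]
tool_rot: [-0.249, 1.56, 0.252]
contact_force: [-0.3, -0.1, 0.7]
opening: 0.0852
t 7.0667 [ 0.4897 -0.0255  0.0888] jaw 108.26 tilt [-0.004  0.001 -1.   ] open 0.0852 [-0.3 -0.1  0.7] q6 [-0.2  -0.14  2.04  0.    1.24 -2.09]
```

```bash
python3 -m crank '[[[0.001,-0.001,-0.03,0],[0.001,-0.001,-0.055,0],[0.001,-0.001,-0.070,0],[0.001,-0.001,-0.070,0],[0.001,-0.001,-0.070,0]]]'
python3 s.py
python3 -m crank '[[[0,0,0,0],[0,0,0,0],[0,0,0,0],[0,0,0,0],[0,0,0,0]]]' 0.2 40
python3 -m crank '[[[0,0,0,0],[0,0,0,0],[0,0,0,0]]]'
python3 s.py
python3 - <<'E'
from h import *
p,d=get_image('side');crop(p,330,150,490,270,5,'pics/side6.png')
E
```

```text
t: 7.48
tool_pos: [0.4932, -0.0274, 0.0212]
tool_rot: [-0.25, 1.556, 0.25]
contact_force: [-0.2, -0.1, 0.1]
opening: 0.0855
t 7.4833 [ 0.4932 -0.0274  0.0212] jaw 108.23 tilt [ 0.  0. -1.] open 0.0855 [-0.2 -0.1  0.1] q6 [-0.21 -0.02  2.07  0.    1.1  -2.1 ]
t: 7.9
tool_pos: [0.4931, -0.0271, 0.0214]
tool_rot: [-0.251, 1.555, 0.25]
contact_force: [-1.1, -0.1, 1.8]
opening: 0.0272
t: 8.15
tool_pos: [0.4931, -0.0271, 0.0213]
tool_rot: [-0.251, 1.555, 0.25]
contact_force: [-1.3, 0.4, 5.0]
opening: 0.0271
t 8.15 [ 0.4931 -0.0271  0.0213] jaw 108.27 tilt [ 0.001 -0.    -1.   ] open 0.0271 [-1.3  0.4  5. ] q6 [-0.21 -0.03  2.07 -0.    1.1  -2.1 ]
```

View pics/side6.png

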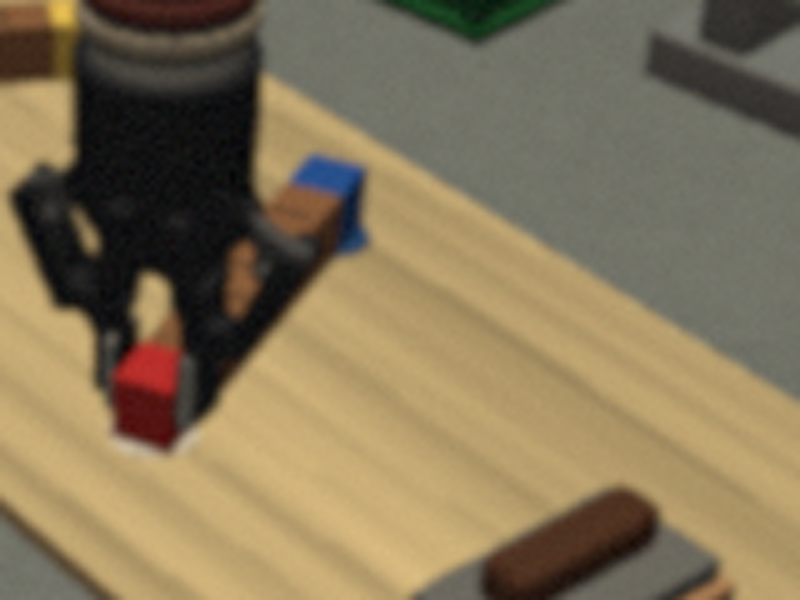

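The red end is gripped at (150,390) and the blue end is still on its dot at (330,190). Next is the second arc, clockwise about the blue end.

```bash
python3 arc.py .4912 -.0273 .6616 .0283 -4 14 | sed 's/np.float64//g'
```

```text
[[(-0.0035), (0.012), -4.0], [(-0.0061), (0.0243), -8.0], [(-0.0078), (0.0366), -12.0], [(-0.0087), (0.0491), -16.0]]
[[(-0.0), (0.0125), -4.0], [(0.0008), (0.025), -8.0], [(0.0026), (0.0374), -12.0], [(0.0052), (0.0496), -16.0]]
[[(0.0034), (0.012), -4.0], [(0.0077), (0.0238), -8.0], [(0.0128), (0.0352), -12.0], [(0.0186), (0.0463), -16.0]]
[[(0.0066), (0.0106), -4.0], [(0.014), (0.0207), -8.0]]
```

```bash
python3 -m crank '[[[-0.0035,0.012,0,-4],[-0.0061,0.0243,0,-8],[-0.0078,0.0366,0,-12],[-0.0087,0.0491,0,-16],[-0.0087,0.0491,0,-16]]]'
python3 -m crank '[[[0,0.0125,0,-4],[0.0008,0.025,0,-8],[0.0026,0.0374,0,-12],[0.0052,0.0496,0,-16],[0.0052,0.0496,0,-16]]]'
python3 s.py
python3 - <<'E'
from h import *
p,d=get_image('side');crop(p,290,130,450,250,5,'pics/side7.png')
E
```

```text
t: 8.62
tool_pos: [0.4844, 0.0231, 0.0213]
tool_rot: [-0.03, 1.569, 0.03]
contact_force: [-1.1, 0.6, 4.8]
opening: 0.0274
t: 9.03
tool_pos: [0.4899, 0.0727, 0.0213]
tool_rot: [0.188, 1.561, -0.188]
contact_force: [-0.3, 1.2, 6.5]
opening: 0.0269
t 9.0333 [0.4899 0.0727 0.0213] jaw 76.27 tilt [ 0.002  0.    -1.   ] open 0.0269 [-0.3  1.2  6.5] q6 [-0.   -0.02  2.07  0.    1.1  -1.33]
```

View pics/side7.png

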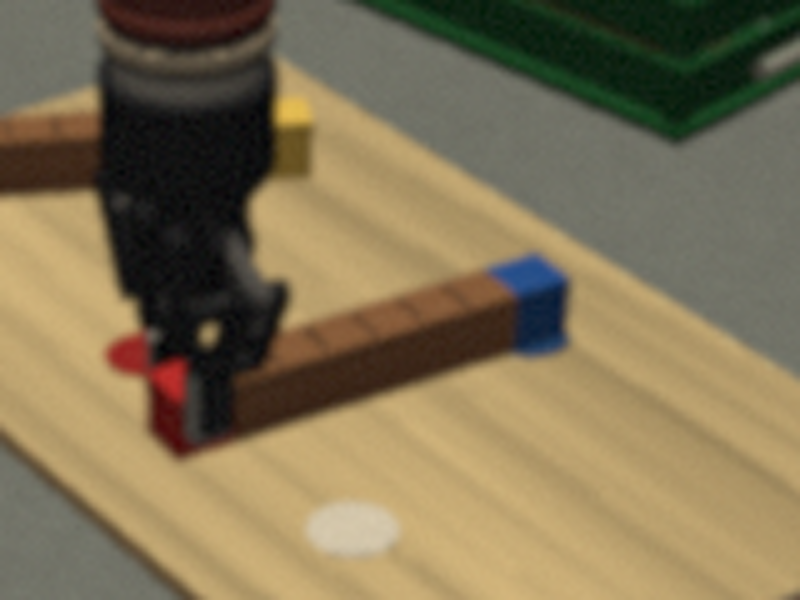

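The blue end stays on its dot at (535,310), and the red end is nearing the red dot at (135,355). Finishing the arc.

```bash
python3 -m crank '[[[0.0034,0.012,0,-4],[0.0077,0.0238,0,-8],[0.0128,0.0352,0,-12],[0.0186,0.0463,0,-16],[0.0186,0.0463,0,-16]]]'
python3 -m crank '[[[0.0066,0.0106,0,-4],[0.014,0.0207,0,-8],[0.014,0.0207,0,-8],[0.014,0.0207,0,-8]]]'
python3 s.py
python3 - <<'E'
from h import *
p,d=get_image('side');crop(p,290,130,450,250,5,'pics/side8.png')
E
```

```text
t: 9.5
tool_pos: [0.5089, 0.1187, 0.0213]
tool_rot: [0.407, 1.53, -0.406]
contact_force: [0.9, 1.0, 8.4]
opening: 0.0272
t: 9.83
tool_pos: [0.5227, 0.139, 0.0213]
tool_rot: [0.515, 1.507, -0.512]
contact_force: [1.5, 1.3, 6.2]
opening: 0.027
t 9.8333 [0.5227 0.139  0.0213] jaw 52.41 tilt [ 0.003  0.001 -1.   ] open 0.027 [1.5 1.3 6.2] q6 [ 0.12  0.08  1.96  0.    1.1  -0.79]
```

View pics/side8.png

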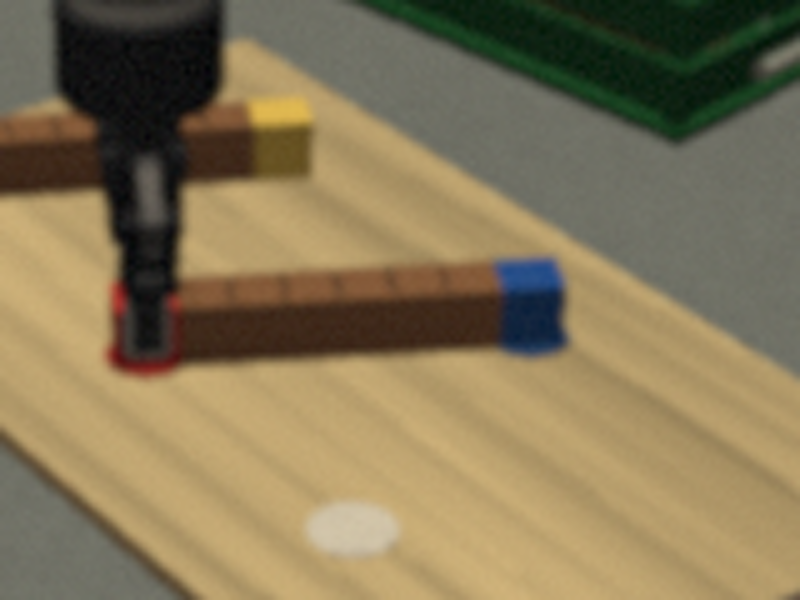

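Both ends are on their dots: red at (145,340) and blue at (535,310). Releasing, rising and moving clear to check from above.

```bash
python3 -m crank '[[[0,0,0,0],[0,0,0,0],[0,0,0,0],[0,0,0,0],[0,0,0,0]]]' 1
python3 -m crank '[[[0,0,0.02,0],[0,0,0.05,0],[0,0,0.08,0],[0,0,0.115,0],[0,0,0.15,0]]]'
python3 -m crank '[[[0,-0.035,0.01,0],[0,-0.07,0.01,0],[0,-0.105,0.01,0],[0,-0.14,0.01,0],[0,-0.175,0.01,0]]]'
python3 -m crank '[[[0,-0.035,0,0],[0,-0.07,0,0],[0,-0.105,0,0],[0,-0.105,0,0],[0,-0.105,0,0]]]'
python3 s.py
python3 - <<'E'
from h import *
p,d=get_image('top');crop(p,230,80,410,215,4,'pics/top9.png');blobs(p,(150,60,420,250));cv2.imwrite('pics/top9f.png',p[:,:,::-1])
E
```

```text
t: 10.3
tool_pos: [0.5209, 0.1385, 0.0198]
tool_rot: [0.515, 1.51, -0.516]
contact_force: [0.4, 0.1, 0.4]
opening: 0.0846
t: 10.72
tool_pos: [0.5206, 0.1385, 0.171]
tool_rot: [0.515, 1.51, -0.516]
contact_force: [1.0, -0.8, 0.2]
opening: 0.0858
t: 11.13
tool_pos: [0.521, -0.0378, 0.1804]
tool_rot: [0.515, 1.508, -0.515]
contact_force: [0.7, 0.4, -0.1]
opening: 0.0852
t: 11.55
tool_pos: [0.5211, -0.1427, 0.18]
tool_rot: [0.518, 1.509, -0.518]
contact_force: [-1.2, 0.8, -1.0]
opening: 0.0854
t 11.55 [ 0.5211 -0.1427  0.18  ] jaw 52.08 tilt [-0.     0.001 -1.   ] open 0.0854 [-1.2  0.8 -1. ] q6 [-0.41 -0.11  1.86  0.    1.39 -1.31]
red 300 [265.  181.6]
blue 248 [321.8 108.7]
```

View pics/top9.png

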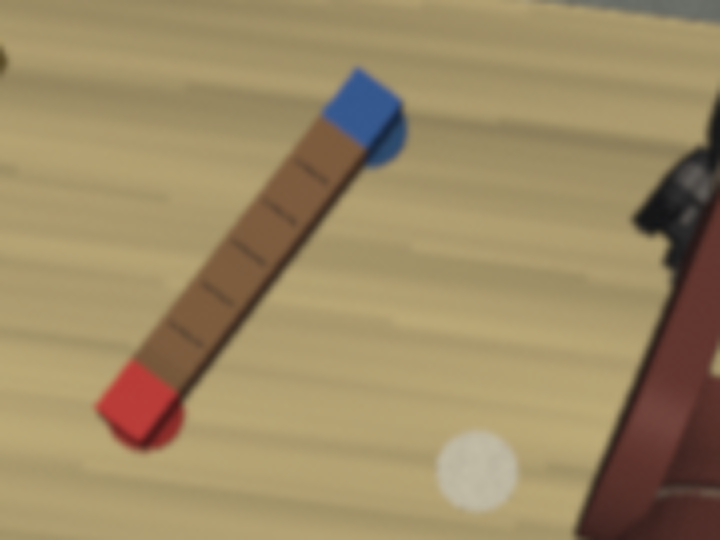

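View pics/top9f.png

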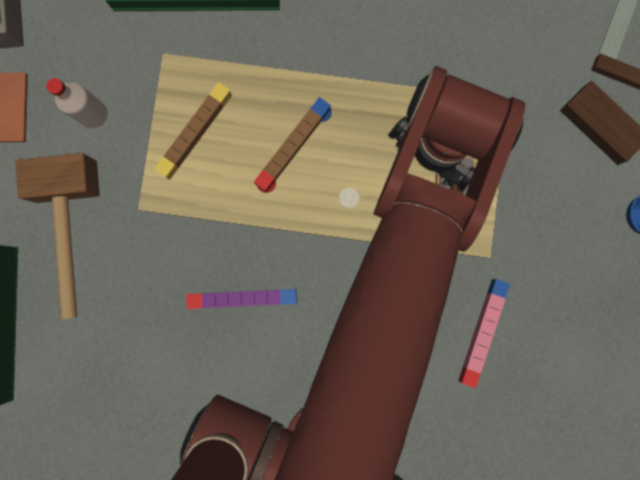

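In the crop, the blue end's top is centred at (363,108), which is full-frame (320.7,107). The red end's is at (139,403), or (264.7,180.7). The spare stick, pink and purple sticks are where they were.

Run:
```python
from h import *
r=px2w('top',264.7,180.7,.044);b=px2w('top',320.7,107,.044);B=px2w('top',321.5,112,.012);D=px2w('top',265.7,182.5,.012)
print((b-B)[:2]*1000,(r-D)[:2]*1000,np.linalg.norm((b-r)[:2]))
p,d=get_image('side');crop(p,250,110,450,260,4,'pics/side10.png')
finish_job()
```

```text
[0.23071888 1.50529629] [-2.09865939 -1.25370435] 0.18021459017499564
the job is handed in; nothing more can be done
```

View pics/side10.png

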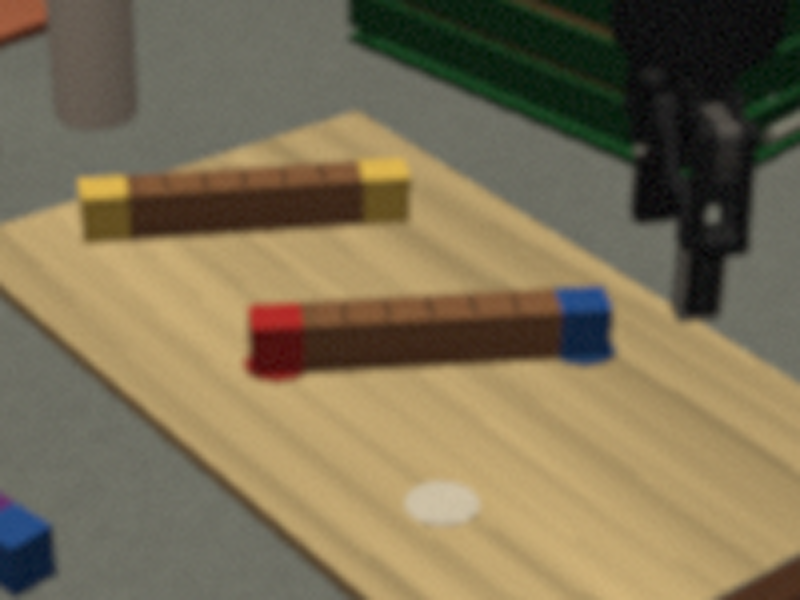

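I walked the stick across in two slides on the panel and handed the job in at about 11.7 s of the 51 s allowed. First I gripped the blue end and turned it about 48° counter-clockwise onto the blue dot, then gripped the red end and turned it 56° clockwise onto the red dot.

- **After the first swing:** measured after release, the blue end was about 3 mm from its dot's centre, and the red end had moved about 3 mm from its start.
- **Final position:** the blue end is about 1.5 mm from the blue dot's centre and the red end about 2.4 mm from the red dot's. The camera calibration is good to about 2 mm.
- **Final state:** the stick looks flat in the side view. The gripper is open and clear of everything, with the contact force down to noise level. The spare stick and the pink and purple look-alikes looked unmoved.
- **Forces:** the wrist read 5–8 N upward while gripping and swinging, well under the limits.

None of my checks failed or disagreed. `finish_job` reports no verdict, so I have no result from the judge.

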